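# Unlock and open the blue-lidded cutlery case

### The job

Open the cutlery case with the blue lid: first draw its orange lock slide fully out, away from the lid, while the lid is still shut, then slide the blue lid all the way open towards the robot and let go. Leave the lock slide drawn out, and leave the white-lidded case shut.

Things in the scene. Friction and masses are not known exactly. Their poses are not given: they have to be found in the camera images.
- blue_knob (a point): Centre of the upright orange knob of the lock slide beside the blue lid, on the case's left as the robot sees it. Knob 24 mm (x) by 14 mm (y), 38 mm tall, centre 95 mm above the shelf; nothing else within 40 mm of it rises over 80 mm. Axes are the case's: z up, y points away from the lid. Fully locked it lies 140 mm towards -x and 75 mm towards +y from the handle of the shut lid.
- blue_lock (a joint): Travel of that lock slide along the case's +y, in m: 0 fully locked, 0.030 fully out at its end stop. Starts at 0 to 0.004. About 1.5 N friction; stays where left. Its tongue lies in front of a raised keeper on the lid and blocks it until 0.014; the locked lid has only some 5 mm of play.
- blue_handle (a point): Centre of the upright black bar on the blue lid: 14 mm (x) by 50 mm (y), 30 mm tall, centre 79 mm above the shelf, lid top 15 mm below it. The lid slides along its own -x, roughly towards the robot (case turned up to 17 degrees), 110 mm to its end stop, about 2 N friction, stays where left. Starts shut within 2 mm. The case, 250 x 84 x 66 mm, grey, is fixed to the shelf.
- white_handle (a point): Centre of the same bar on the white lid of a second case, built just like the first and with its own orange lock slide. It stays shut.

How it is judged:
On the way:
1. the orange lock slide of the blue-lidded case is drawn out (at least 20 of its 30 mm) while the blue lid is still shut (moved less than 10 mm) (value of joint blue_lock above 0.02 m and distance of blue_handle from where it was at the start of the episode below 0.01 m), for 0.2 s.
At the end, for the whole second after the job is handed in: The blue lid has been slid at least 88 of its 110 mm towards the robot, its orange lock slide is still drawn out (at least 17 of its 30 mm), and the white lid is still shut (within 8 mm) (distance of blue_handle from where it was at the start of the episode above 0.088 m and value of joint blue_lock above 0.017 m and distance of white_handle from where it was at the start of the episode below 0.008 m); the robot touches nothing.
It fails at once if the white lid is slid open (by more than 8 mm) (distance of white_handle from where it was at the start of the episode above 0.008 m).
It also fails if it takes over 45 s, if anything falls off the work surface, if the arm or the gripper's body presses on something with over 40 N, if the wrist force passes 120 N, or if a joint passes its speed limit or range.

### The arm

A 6-joint arm with a two-finger parallel gripper is mounted at the origin on the work surface. World frame = base frame: x ahead of the robot, y to its left, z up, the work surface at z = 0. Lengths are in m, angles in rad, forces in N, time in s.
With the tool pointing down it reaches from about 0.3 to 0.875 m from the base axis. Payload 6.4 kg.
Tool frame: the origin (TCP) lies at the very end of the fingers, on their centre line; the grasp point (between the pads) lies tcp_to_grasp behind it (tcp_to_grasp is the distance from the TCP to the grasp point, in m); z points along the fingers, y is the direction in which the jaws open and shut (so a half turn about z gives the same grasp; the last joint's range is limited). The gripper opens to 85 mm and grips with 20 to 120 N. Pads are 22 mm wide; open, the fingers measure 114 mm over their backs; the gripper's body (76 mm by 85 mm) begins 54 mm behind the grasp point. The pads swing forward as they close: fully open they stand 13 mm farther back than shut.
Start: joints at [-1.36, 0.181, 1.607, -0, 1.354, -0.206], TCP at [0.233, -0.526, 0.231] pointing down, gripper open.
Joint ranges: [-2.99, 2.99], [-0.89, 2.07], [0.3, 2.58], [-1.14, 4.28], [0, 2.63], [-3.12, 3.12]. Speed limits (rad/s): [2.57, 2.57, 3.01, 3.14, 3.14, 3.14].

### API

Orientations are given as a unit quaternion [w, x, y, z].
In Python, from bench import get_obs, camera, hand_in, tcp_to_grasp gives the robot as it stands.
- The arm moves only by the shell command python3 -m inch 'ROWS' [OPENING]. ROWS is JSON, a list of rows, each an object with "delta_pos": the shift along the tool's x, y, z in cm, a list of three; "rotation": the turn, a rotation vector about the tool's x, y, z in rad, a list of three. In form: [{"delta_pos": [x, y, z], "rotation": [rx, ry, rz]}, ...]. A call has 1 to 10 rows; each row shifts and turns the commanded pose from where the row before left it, along the tool's axes as they then stand; what a row does not reach is not made up. A row lasts 1/10 s, in which the tool goes at most 50 mm and 8.59 degrees, less where a joint would pass 70% of its speed; a pose out of reach is approached as far as the arm can. A call is refused whole if a number of a shift passes 5 or a number of a turn 0.15, either way. A call with a gripper value outside its range is refused whole. OPENING is the finger opening in cm, from 0 to 8.54, set as the call begins (- or left out, the last holds). The fingers move at their own pace and stop on an object; the grip force is fixed at half the most. Time passes only in rows, so rows that do not move let the fingers close. It gives the time, the measured TCP pose, the force and the opening at its end, in the units of the state.
- get_obs(): the state, without advancing time (a new reading comes with each control period).
- camera(name): name is "scene" or "top" or "wrist"; returns a dict with "color" (480x640x3 uint8, red, green, blue), "vfov" (degrees; the focal length in pixels is half the picture's height over the tangent of half this angle, whatever the lens; pixels are square), "cx", "cy" (the principal point, pixels), "eye" and "orientation" of the camera in the world; the wrist camera has in their place "T_tool_cam" (4x4, takes a point from camera to tool coordinates, whose origin is the TCP and whose axes are the flange's). Camera axes: x right, y down, z forward; pixel columns grow to the right and rows downward; lengths in m; the calibration is good to about 2 mm. A picture is of the moment at which its call begins: read the wrist's pose just before it. There is no depth.
- hand_in(): hands the job in, once; it reports no verdict.
The state is a dict: "time_s": time; "q": joint angles; "dq": joint speeds; "joint_efforts": joint torques, N m; "eef_pos": TCP position; "eef_rot": TCP orientation; "wrist_force": force on the tool from outside, world axes, zero at the start; "torque": the same for the moment, N m; "opening": opening from 0.0 (shut) to 1.0 (fully open).
Only numpy, scipy, OpenCV 4.12 (cv2) and the standard library are available. Lean on these libraries where they do the work, as an engineer would, in place of code of your own. Each camera call takes 0.05 s, during which the arm holds its last target.

## Working session

There is one attempt and no reset: what is moved stays moved. The work goes in short steps, Python scripts to look and compute and a shell command to move; the robot and the scene stay as the last step left them, time stands still between calls to the robot, and variables do not carry over. Pictures are saved under pics/ and viewed, and the job is handed in when it is done.

```bash
mkdir -p pics; ls; cat > h.py <<'E'
import numpy as np, cv2
from bench import *
from scipy.spatial.transform import Rotation as R
def rot(q): return R.from_quat([q[1],q[2],q[3],q[0]]).as_matrix()
def ray(c,u,v,z,T=None):
    f=240/np.tan(np.radians(c["vfov"])/2)
    d=np.array([(u-c["cx"])/f,(v-c["cy"])/f,1])
    if T is None: M=rot(c["orientation"]);e=np.array(c["eye"])
    else: M=T[:3,:3];e=T[:3,3]
    d=M@d
    return e+d*(z-e[2])/d[2]
E
python3 - <<'E'
from h import *
o=get_obs();print(o, tcp_to_grasp)
for n in("top","scene"):
    c=camera(n);cv2.imwrite(f"pics/{n}0.png",c["color"][:,:,::-1]);print({k:v for k,v in c.items() if k!="color"})
E
```

```text
pics
{'time_s': 0.0, 'q': array([-1.36030693e+00,  1.81553874e-01,  1.60804274e+00, -1.69038907e-05,
        1.35379739e+00, -2.06349437e-01]), 'dq': array([ 0.00020385, -0.00166245,  0.00081868,  0.00090123,  0.00086499,
       -0.00048205]), 'joint_efforts': array([ 1.87368256e-03, -4.44868898e+01, -3.51334691e+01, -1.24872799e-04,
        9.27094894e-03, -8.90806831e-06]), 'eef_pos': array([ 0.23266453, -0.52520042,  0.23036016]), 'eef_rot': array([-9.00655426e-04,  9.78358406e-01,  2.06915486e-01, -1.01164486e-05]), 'wrist_force': array([-0.54661564,  0.8639406 ,  0.03606137]), 'torque': array([ 0.00592963, -0.03379313,  0.06967604]), 'opening': 0.9983771146127193} 0.0187
{'vfov': 52.84371735355894, 'cx': 327.1625979041117, 'cy': 245.88236959499892, 'eye': array([0.42881838, 0.02563088, 0.84019325]), 'orientation': array([-0.04594626,  0.70711426, -0.70378326,  0.05067037])}
{'vfov': 49.87734952845848, 'cx': 320.7484581459966, 'cy': 237.74322242340278, 'eye': array([ 0.98974481, -0.08602137,  0.82391188]), 'orientation': array([-0.22446837,  0.77392878,  0.56678557, -0.17147104])}
```

View pics/top0.png

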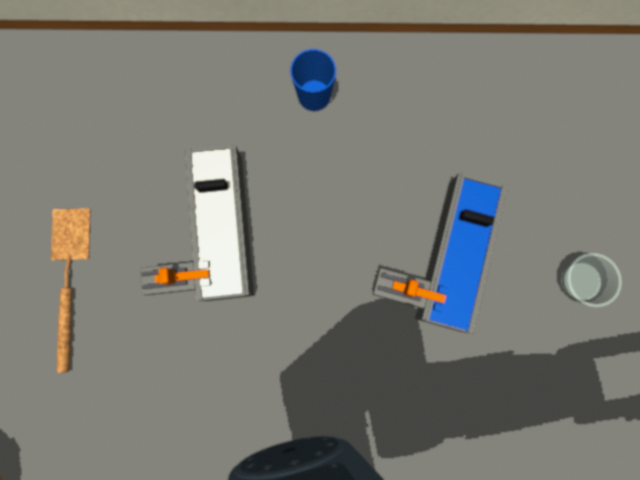

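View pics/scene0.png

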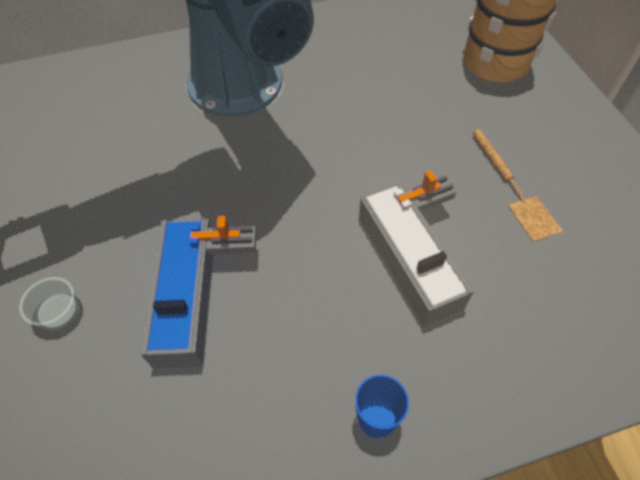

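The top view shows the blue case at right (handle near 477,218, knob near 412,289) and the white case at left. I'll enlarge both views.

```bash
python3 - <<'E'
import cv2
a=cv2.imread("pics/top0.png")[165:340,360:520];cv2.imwrite("pics/topc.png",cv2.resize(a,None,fx=3.4,fy=3.4,interpolation=2))
a=cv2.imread("pics/scene0.png")[205:365,135:275];cv2.imwrite("pics/scenec.png",cv2.resize(a,None,fx=3.6,fy=3.6,interpolation=2))
E
```

```text
(no output)
```

View pics/topc.png

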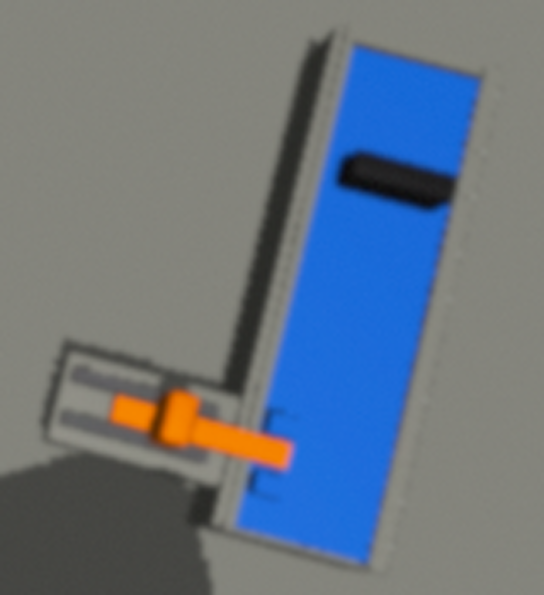

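View pics/scenec.png

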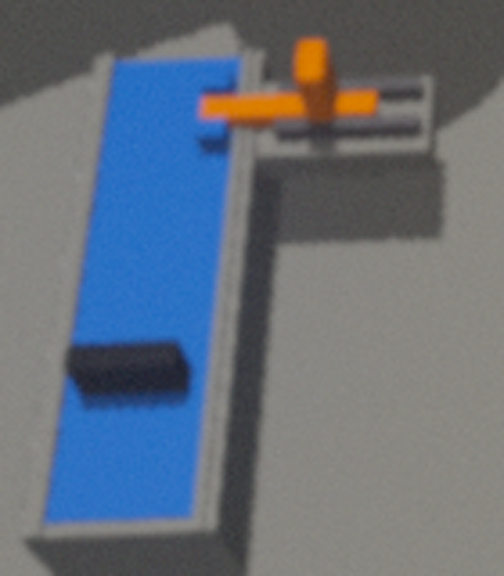

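```bash
python3 - <<'E'
from h import *
t=camera("top");s=camera("scene")
T=lambda x,y,z:ray(t,360+x/3.4,165+y/3.4,z)
S=lambda x,y,z:ray(s,135+x/3.6,205+y/3.6,z)
print("knob",T(182,418,.114),S(311,60,.114))
print("hand",T(402,178,.094),S(127,357,.094))
for p,q in(((353,45),(237,525)),((482,75),(370,565))):
    d=T(*p,.064)-T(*q,.064);print(d,np.degrees(np.arctan2(d[1],d[0])))
d=S(60,515,.064)-S(110,60,.064);print(np.degrees(np.arctan2(d[1],d[0])))
d=S(192,515,.064)-S(240,60,.064);print(np.degrees(np.arctan2(d[1],d[0])))
h=T(402,178,.094)
for a in (-13,-14,-15,-16):
  r=np.radians(a);X=np.array([np.cos(r),np.sin(r)]);Y=np.array([-X[1],X[0]])
  k=T(182,418,.114);print(a,(k-h)[:2]@X,(k-h)[:2]@Y)
o=get_obs();print(rot(o["eef_rot"]))
E
```

```text
knob [ 0.46568332 -0.10897669  0.114     ] [ 0.46922049 -0.10559007  0.114     ]
hand [ 0.57812636 -0.21700899  0.094     ] [ 0.58417136 -0.21332534  0.094     ]
[ 0.23160528 -0.06235331  0.        ] -15.0680373668444
[ 0.23517415 -0.06301235  0.        ] -14.999460209983173
-13.223897566620245
-15.190796382460185
-13 -0.13386311807939774 0.07996925393640783
-14 -0.13523838600031818 0.07762084068800981
-15 -0.1365724589987793 0.07524878337960828
-16 -0.13786493070322225 0.07285380456283795
[[ 9.14388774e-01  4.04837130e-01 -2.62402948e-04]
 [ 4.04837165e-01 -9.14388152e-01  1.08503096e-03]
 [ 1.99322674e-04 -1.09837060e-03 -9.99999377e-01]]
```

```bash
python3 -m inch '[{"delta_pos":[3.2,-2.4,0],"rotation":[0,0,0]},{"delta_pos":[3.2,-2.4,0],"rotation":[0,0,0]},{"delta_pos":[3.2,-2.4,0],"rotation":[0,0,0]},{"delta_pos":[3.2,-2.4,0],"rotation":[0,0,0]},{"delta_pos":[3.2,-2.4,0],"rotation":[0,0,0]},{"delta_pos":[3.2,-2.4,0],"rotation":[0,0,0]},{"delta_pos":[3.2,-2.4,0],"rotation":[0,0,0]},{"delta_pos":[3.2,-2.4,0],"rotation":[0,0,0]},{"delta_pos":[3.2,-2.4,0],"rotation":[0,0,0]},{"delta_pos":[3.2,-2.4,0],"rotation":[0,0,0]}]' 5
python3 -m inch '[{"delta_pos":[0,0,0],"rotation":[0,0,0.13]},{"delta_pos":[0,0,0],"rotation":[0,0,0.14]},{"delta_pos":[0,0,0],"rotation":[0,0,0.14]},{"delta_pos":[0,0,0],"rotation":[0,0,0.14]},{"delta_pos":[0,0,0],"rotation":[0,0,0.13]},{"delta_pos":[0,0,0],"rotation":[0,0,0]},{"delta_pos":[0,0,0],"rotation":[0,0,0]}]'
cat >> h.py <<'E'
def togo(x,y,z,yaw):
    o=get_obs();M=rot(o["eef_rot"])
    r=np.radians(yaw);D=np.array([[np.cos(r),np.sin(r),0],[np.sin(r),-np.cos(r),0],[0,0,-1]]).T
    D=np.column_stack([[np.cos(r),np.sin(r),0],[np.sin(r),-np.cos(r),0],[0,0,-1]])
    print("t",o["time_s"],"pos",o["eef_pos"].round(4),"F",o["wrist_force"].round(1),"op",round(o["opening"],3))
    print("togo cm tool",(M.T@(np.array([x,y,z])-o["eef_pos"])*100).round(2),"rot",R.from_matrix(M.T@D).as_rotvec().round(3))
E
python3 - <<'E'
from h import *
togo(.467,-.107,.18,-15)
o=get_obs();c=camera("wrist");cv2.imwrite("pics/w1.png",c["color"][:,:,::-1])
E
```

```text
time_s: 1.2
eef_pos: [0.4287, -0.1752, 0.2314]
eef_rot: [0.0, 0.978, 0.207, 0.0]
wrist_force: [-0.0, -1.1, 0.5]
opening: 0.582
time_s: 1.9
eef_pos: [0.4282, -0.1767, 0.2312]
eef_rot: [-0.0, 0.992, -0.13, -0.0]
wrist_force: [-0.0, -0.6, 0.0]
opening: 0.582
t 1.9 pos [ 0.4282 -0.1767  0.2312] F [-0.  -0.6  0. ] op 0.582
togo cm tool [ 1.96 -7.74  5.12] rot [-0.     0.     0.002]
```

View pics/w1.png

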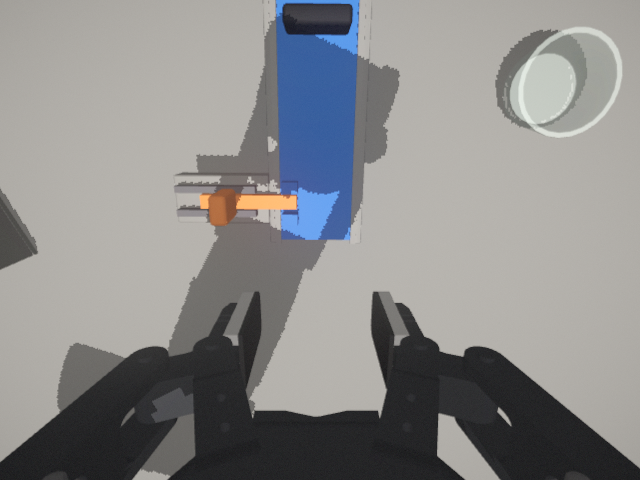

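The wrist view is aligned with the case: knob around (218,207), handle bar at (317,18).

```bash
python3 - <<'E'
from h import *
o=get_obs();c=camera("wrist")
T=np.eye(4);T[:3,:3]=rot(o["eef_rot"]);T[:3,3]=o["eef_pos"];T=T@c["T_tool_cam"]
print(T.round(3))
for n,u,v,z in(("knobtop",216,207,.114),("knobtop",221,207,.114),("handle",317,14,.094),("lidL",278,100,.064),("lidL",281,235,.064)): print(n,ray(c,u,v,z,T).round(4))
a=c["color"][160:260,160:320,::-1];cv2.imwrite("pics/w1c.png",cv2.resize(a,None,fx=5,fy=5,interpolation=2))
E
```

```text
[[-0.256 -0.922 -0.29   0.502]
 [-0.967  0.244  0.078 -0.196]
 [-0.001  0.3   -0.954  0.374]
 [ 0.     0.     0.     1.   ]]
knobtop [ 0.4684 -0.1076  0.114 ]
knobtop [ 0.4674 -0.1113  0.114 ]
handle [ 0.5782 -0.2164  0.094 ]
lidL [ 0.5344 -0.1713  0.064 ]
lidL [ 0.4213 -0.1403  0.064 ]
```

View pics/w1c.png

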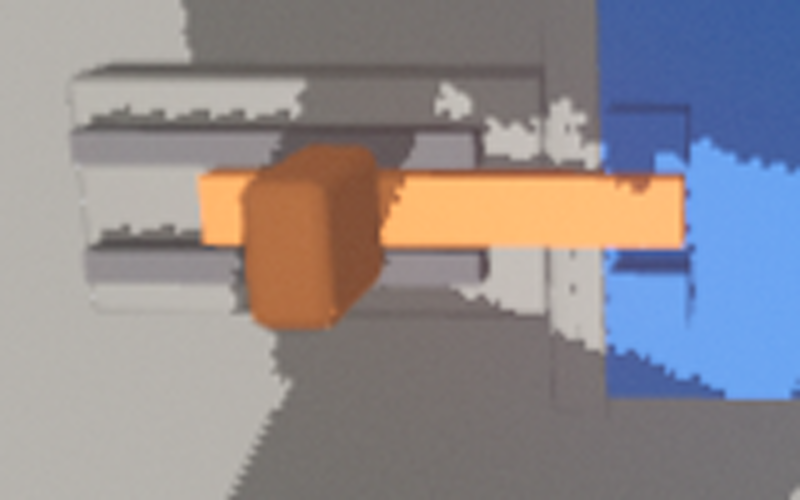

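```bash
python3 -m inch '[{"delta_pos":[0.6,-2.5,0],"rotation":[0,0,0]},{"delta_pos":[0.6,-2.5,0],"rotation":[0,0,0]},{"delta_pos":[0.7,-2.6,0],"rotation":[0,0,0]},{"delta_pos":[0,0,2],"rotation":[0,0,0]},{"delta_pos":[0,0,2],"rotation":[0,0,0]},{"delta_pos":[0,0,2],"rotation":[0,0,0]},{"delta_pos":[0,0,2],"rotation":[0,0,0]},{"delta_pos":[0,0,0],"rotation":[0,0,0]},{"delta_pos":[0,0,0],"rotation":[0,0,0]}]'
python3 - <<'E'
from h import *
togo(.466,-.108,.085,-15)
c=camera("wrist");cv2.imwrite("pics/w2.png",c["color"][:,:,::-1])
E
```

```text
time_s: 2.9
eef_pos: [0.4663, -0.1084, 0.1515]
eef_rot: [-0.0, 0.991, -0.131, -0.0]
wrist_force: [0.6, -0.4, 1.9]
opening: 0.586
t 2.9 pos [ 0.4663 -0.1084  0.1515] F [ 0.6 -0.4  1.9] op 0.586
togo cm tool [-0.04 -0.02  6.65] rot [-0.     0.001 -0.001]
```

View pics/w2.png

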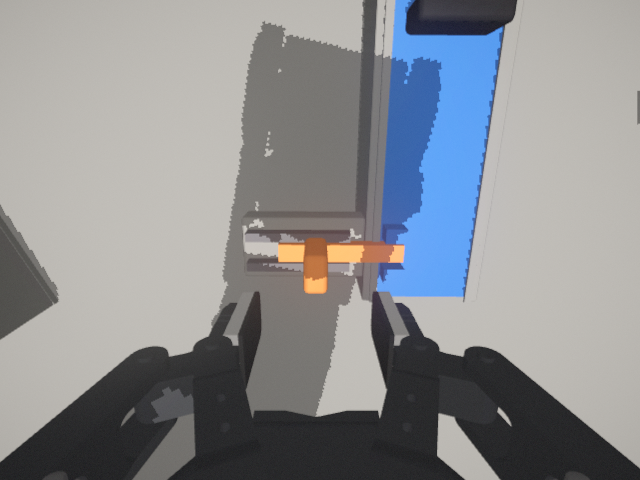

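The knob is centred between the fingers (315,265). Next I go down, then close.

```bash
python3 -m inch '[{"delta_pos":[0,0,1.5],"rotation":[0,0,0]},{"delta_pos":[0,0,1.5],"rotation":[0,0,0]},{"delta_pos":[0,0,1.5],"rotation":[0,0,0]},{"delta_pos":[0,0,1.2],"rotation":[0,0,0]},{"delta_pos":[0,0,1.0],"rotation":[0,0,0]},{"delta_pos":[0,0,0],"rotation":[0,0,0]}]'
python3 -m inch '[{"delta_pos":[0,0,0],"rotation":[0,0,0]},{"delta_pos":[0,0,0],"rotation":[0,0,0]},{"delta_pos":[0,0,0],"rotation":[0,0,0]},{"delta_pos":[0,0,0],"rotation":[0,0,0]},{"delta_pos":[0,0,0],"rotation":[0,0,0]},{"delta_pos":[0,0,0],"rotation":[0,0,0]},{"delta_pos":[0,0,0],"rotation":[0,0,0]}]' 0
python3 - <<'E'
from h import *
togo(.466,-.108,.085,-15)
c=camera("wrist");cv2.imwrite("pics/w3.png",c["color"][:,:,::-1])
E
```

```text
time_s: 3.55
eef_pos: [0.4658, -0.1081, 0.0835]
eef_rot: [-0.0, 0.991, -0.131, -0.001]
wrist_force: [-0.6, 0.1, 0.6]
opening: 0.589
time_s: 4.25
eef_pos: [0.4669, -0.1086, 0.085]
eef_rot: [0.0, 0.991, -0.131, 0.001]
wrist_force: [-0.9, 0.3, 6.4]
opening: 0.154
t 4.25 pos [ 0.4669 -0.1086  0.085 ] F [-0.9  0.3  6.4] op 0.154
togo cm tool [-0.1  -0.03  0.  ] rot [ 0.    -0.001 -0.001]
```

View pics/w3.png

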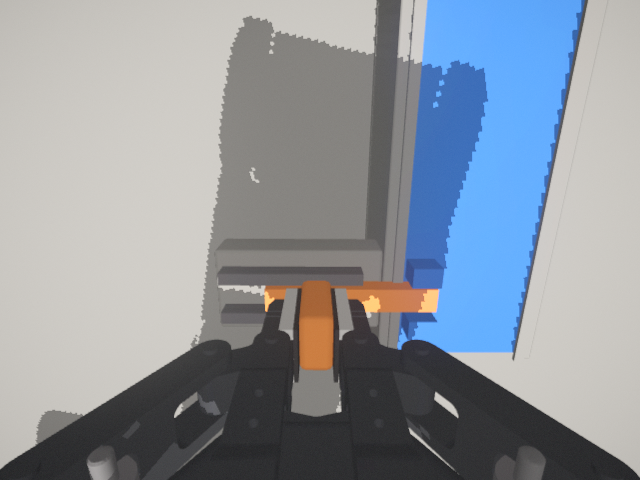

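The knob is gripped. I pull along tool -y.

```bash
python3 -m inch '[{"delta_pos":[0,-0.4,0],"rotation":[0,0,0]},{"delta_pos":[0,-0.4,0],"rotation":[0,0,0]},{"delta_pos":[0,-0.4,0],"rotation":[0,0,0]},{"delta_pos":[0,-0.4,0],"rotation":[0,0,0]},{"delta_pos":[0,-0.4,0],"rotation":[0,0,0]},{"delta_pos":[0,-0.4,0],"rotation":[0,0,0]},{"delta_pos":[0,-0.3,0],"rotation":[0,0,0]},{"delta_pos":[0,-0.2,0],"rotation":[0,0,0]},{"delta_pos":[0,0,0],"rotation":[0,0,0]},{"delta_pos":[0,0,0],"rotation":[0,0,0]}]'
python3 - <<'E'
from h import *
togo(.466,-.108,.085,-15)
c=camera("wrist");cv2.imwrite("pics/w4.png",c["color"][:,:,::-1])
E
```

```text
time_s: 5.3
eef_pos: [0.4746, -0.0806, 0.085]
eef_rot: [0.0, 0.991, -0.131, 0.001]
wrist_force: [-0.8, -0.3, 5.8]
opening: 0.15
t 5.3 pos [ 0.4746 -0.0806  0.085 ] F [-0.8 -0.3  5.8] op 0.15
togo cm tool [-0.11  2.87  0.  ] rot [ 0.    -0.002 -0.001]
```

View pics/w4.png

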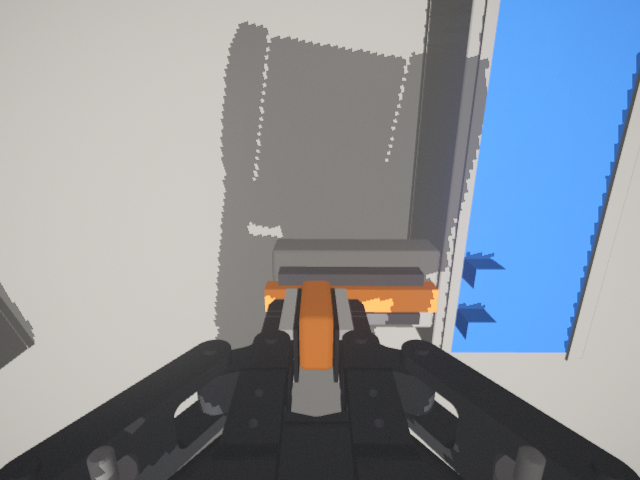

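The slide moved 29 mm and the tongue is clear of the keeper (470,290). I nudge it a little further towards the stop, then release and rise.

```bash
python3 -m inch '[{"delta_pos":[0,-0.1,0],"rotation":[0,0,0]},{"delta_pos":[0,-0.1,0],"rotation":[0,0,0]},{"delta_pos":[0,0,0],"rotation":[0,0,0]}]'
python3 -m inch '[{"delta_pos":[0,0,0],"rotation":[0,0,0]},{"delta_pos":[0,0,0],"rotation":[0,0,0]},{"delta_pos":[0,0,0],"rotation":[0,0,0]},{"delta_pos":[0,0,0],"rotation":[0,0,0]},{"delta_pos":[0,0,-1.5],"rotation":[0,0,0]},{"delta_pos":[0,0,-2],"rotation":[0,0,0]},{"delta_pos":[0,0,-3],"rotation":[0,0,0]},{"delta_pos":[0,0,-3],"rotation":[0,0,0]},{"delta_pos":[0,0,-3],"rotation":[0,0,0]},{"delta_pos":[0,0,0],"rotation":[0,0,0]}]' 4.5
python3 - <<'E'
from h import *
togo(.579,-.216,.20,75)
for n in("top","wrist"):
    c=camera(n);cv2.imwrite(f"pics/{n}5.png",c["color"][:,:,::-1])
E
```

```text
time_s: 5.65
eef_pos: [0.4749, -0.08, 0.0849]
eef_rot: [0.001, 0.991, -0.131, 0.001]
wrist_force: [-2.7, -5.9, 4.6]
opening: 0.157
time_s: 6.65
eef_pos: [0.477, -0.0793, 0.2137]
eef_rot: [0.001, 0.991, -0.131, 0.004]
wrist_force: [1.3, -0.2, -0.0]
opening: 0.529
t 6.65 pos [ 0.477  -0.0793  0.2137] F [ 1.3 -0.2 -0. ] op 0.529
togo cm tool [13.39 10.55  1.49] rot [ 0.007 -0.005 -1.572]
```

View pics/wrist5.png

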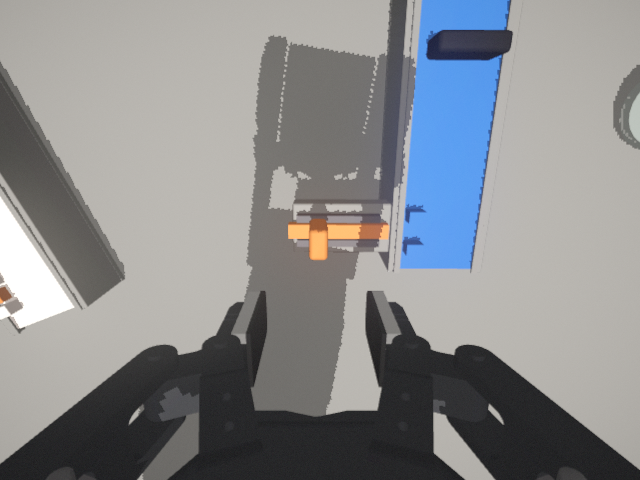

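The end stop was felt (about 6 N), and the slide stays out after release. Now to the handle.

```bash
python3 -m inch '[{"delta_pos":[3.3,2.6,0],"rotation":[0,0,0]},{"delta_pos":[3.3,2.6,0],"rotation":[0,0,0]},{"delta_pos":[3.4,2.6,0],"rotation":[0,0,0]},{"delta_pos":[3.4,2.7,0],"rotation":[0,0,0]},{"delta_pos":[0,0,0],"rotation":[0,0,-0.14]},{"delta_pos":[0,0,0],"rotation":[0,0,-0.14]},{"delta_pos":[0,0,0],"rotation":[0,0,-0.14]},{"delta_pos":[0,0,0],"rotation":[0,0,-0.14]},{"delta_pos":[0,0,0],"rotation":[0,0,-0.14]},{"delta_pos":[0,0,0],"rotation":[0,0,-0.14]}]'
python3 -m inch '[{"delta_pos":[0,0,0],"rotation":[0,0,-0.14]},{"delta_pos":[0,0,0],"rotation":[0,0,-0.14]},{"delta_pos":[0,0,0],"rotation":[0,0,-0.14]},{"delta_pos":[0,0,0],"rotation":[0,0,-0.14]},{"delta_pos":[0,0,0],"rotation":[0,0,-0.14]},{"delta_pos":[0,0,0],"rotation":[0,0,-0.03]},{"delta_pos":[0,0,0],"rotation":[0,0,0]},{"delta_pos":[0,0,0],"rotation":[0,0,0]}]' 5
python3 - <<'E'
from h import *
togo(.579,-.216,.07,75)
o=get_obs();c=camera("wrist");cv2.imwrite("pics/w6.png",c["color"][:,:,::-1])
np.savez("w6.npz",p=o["eef_pos"],q=o["eef_rot"])
E
```

```text
time_s: 7.75
eef_pos: [0.5755, -0.214, 0.2068]
eef_rot: [-0.001, 0.958, 0.287, -0.001]
wrist_force: [0.5, 0.4, -0.8]
opening: 0.527
time_s: 8.55
eef_pos: [0.5762, -0.2145, 0.2084]
eef_rot: [-0.001, 0.795, 0.607, -0.0]
wrist_force: [-0.6, -0.1, -0.5]
opening: 0.586
t 8.55 pos [ 0.5762 -0.2145  0.2084] F [-0.6 -0.1 -0.5] op 0.586
togo cm tool [-0.08  0.33 13.84] rot [-0.001 -0.    -0.005]
```

View pics/w6.png

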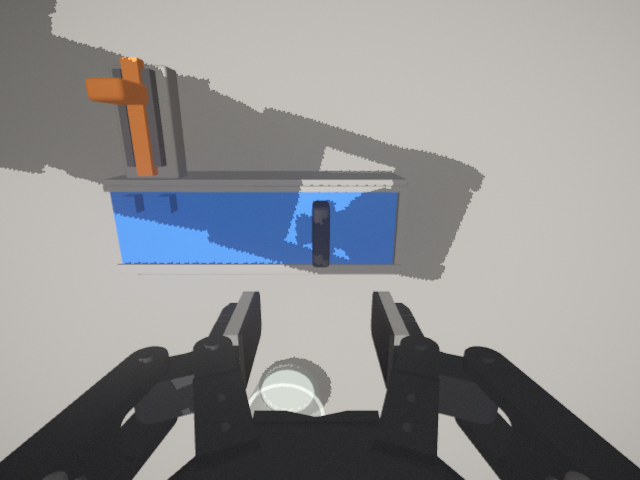

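```bash
python3 - <<'E'
from h import *
o=get_obs();c=camera("wrist")
T=np.eye(4);T[:3,:3]=rot(o["eef_rot"]);T[:3,3]=o["eef_pos"];T=T@c["T_tool_cam"]
p=ray(c,321,236,.094,T);print(p)
togo(p[0],p[1],.07,75)
E
```

```text
[ 0.57990701 -0.21509957  0.094     ]
t 8.65 pos [ 0.5764 -0.2146  0.2089] F [-0.7  0.  -0.1] op 0.584
togo cm tool [ 0.04  0.36 13.89] rot [-0.001 -0.    -0.004]
```

```bash
python3 -m inch '[{"delta_pos":[0,0.3,3],"rotation":[0,0,0]},{"delta_pos":[0,0,3],"rotation":[0,0,0]},{"delta_pos":[0,0,2.5],"rotation":[0,0,0]},{"delta_pos":[0,0,2],"rotation":[0,0,0]},{"delta_pos":[0,0,1.5],"rotation":[0,0,0]},{"delta_pos":[0,0,1],"rotation":[0,0,0]},{"delta_pos":[0,0,0.5],"rotation":[0,0,0]},{"delta_pos":[0,0,0],"rotation":[0,0,0]},{"delta_pos":[0,0,0],"rotation":[0,0,0]}]'
python3 - <<'E'
from h import *
togo(.58,-.215,.07,75)
c=camera("wrist");cv2.imwrite("pics/w7.png",c["color"][:,:,::-1])
E
```

```text
time_s: 9.55
eef_pos: [0.58, -0.2158, 0.0752]
eef_rot: [0.001, 0.794, 0.608, 0.0]
wrist_force: [0.4, -0.0, -0.4]
opening: 0.583
t 9.55 pos [ 0.58   -0.2158  0.0752] F [ 0.4 -0.  -0.4] op 0.583
togo cm tool [ 0.08 -0.02  0.52] rot [ 0.001  0.    -0.002]
```

View pics/w7.png

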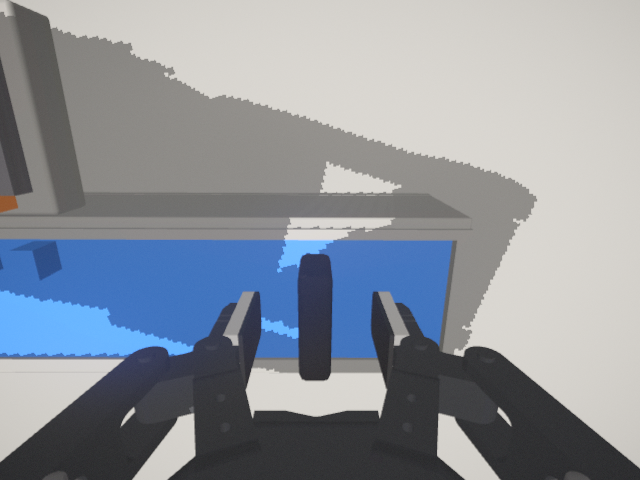

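The bar stands centred between the jaws (315,315). I go slightly lower and close.

```bash
python3 -m inch '[{"delta_pos":[0,0,0.3],"rotation":[0,0,0]},{"delta_pos":[0,0,0],"rotation":[0,0,0]},{"delta_pos":[0,0,0],"rotation":[0,0,0]},{"delta_pos":[0,0,0],"rotation":[0,0,0]},{"delta_pos":[0,0,0],"rotation":[0,0,0]},{"delta_pos":[0,0,0],"rotation":[0,0,0]},{"delta_pos":[0,0,0],"rotation":[0,0,0]},{"delta_pos":[0,0,0],"rotation":[0,0,0]}]' 0
python3 - <<'E'
from h import *
r=np.radians(-15)
togo(.58-.11*np.cos(r),-.215-.11*np.sin(r),.072,75)
E
```

```text
time_s: 10.4
eef_pos: [0.5796, -0.2155, 0.0716]
eef_rot: [0.0, 0.794, 0.608, 0.0]
wrist_force: [-0.7, 0.7, 3.2]
opening: 0.15
t 10.4 pos [ 0.5796 -0.2155  0.0716] F [-0.7  0.7  3.2] op 0.15
togo cm tool [  0.03 -10.97  -0.04] rot [ 0.     0.    -0.002]
```

```bash
python3 -m inch '[{"delta_pos":[0,-0.6,0],"rotation":[0,0,0]},{"delta_pos":[0,-0.8,0],"rotation":[0,0,0]},{"delta_pos":[0,-0.8,0],"rotation":[0,0,0]},{"delta_pos":[0,-0.8,0],"rotation":[0,0,0]},{"delta_pos":[0,-0.8,0],"rotation":[0,0,0]},{"delta_pos":[0,-0.8,0],"rotation":[0,0,0]},{"delta_pos":[0,0,0],"rotation":[0,0,0]}]'
python3 -m inch '[{"delta_pos":[0,-0.8,0],"rotation":[0,0,0]},{"delta_pos":[0,-0.8,0],"rotation":[0,0,0]},{"delta_pos":[0,-0.8,0],"rotation":[0,0,0]},{"delta_pos":[0,-0.8,0],"rotation":[0,0,0]},{"delta_pos":[0,-0.8,0],"rotation":[0,0,0]},{"delta_pos":[0,-0.8,0],"rotation":[0,0,0]},{"delta_pos":[0,-0.6,0],"rotation":[0,0,0]},{"delta_pos":[0,-0.4,0],"rotation":[0,0,0]},{"delta_pos":[0,0,0],"rotation":[0,0,0]},{"delta_pos":[0,0,0],"rotation":[0,0,0]}]'
python3 - <<'E'
from h import *
r=np.radians(-15)
togo(.58-.11*np.cos(r),-.215-.11*np.sin(r),.072,75)
c=camera("wrist");cv2.imwrite("pics/w8.png",c["color"][:,:,::-1])
E
```

```text
time_s: 11.1
eef_pos: [0.5335, -0.2029, 0.0715]
eef_rot: [-0.001, 0.794, 0.608, -0.0]
wrist_force: [-1.5, 2.6, 8.2]
opening: 0.148
time_s: 12.1
eef_pos: [0.478, -0.1877, 0.0715]
eef_rot: [-0.001, 0.794, 0.608, -0.0]
wrist_force: [-0.7, 3.8, 9.2]
opening: 0.144
t 12.1 pos [ 0.478  -0.1877  0.0715] F [-0.7  3.8  9.2] op 0.144
togo cm tool [ 0.   -0.44 -0.05] rot [-0.001 -0.001 -0.002]
```

View pics/w8.png

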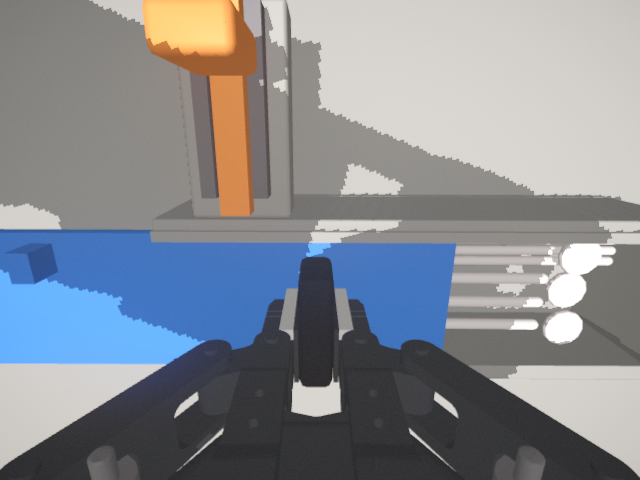

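The lid is 105 mm open, with the cutlery visible at (560,290). I pull a little more, then release straight up. I open to 3 cm only, so the fingers stay clear of the knob.

```bash
python3 -m inch '[{"delta_pos":[0,-0.3,0],"rotation":[0,0,0]},{"delta_pos":[0,-0.2,0],"rotation":[0,0,0]},{"delta_pos":[0,0,0],"rotation":[0,0,0]}]'
python3 -m inch '[{"delta_pos":[0,0,0],"rotation":[0,0,0]},{"delta_pos":[0,0,0],"rotation":[0,0,0]},{"delta_pos":[0,0,0],"rotation":[0,0,0]},{"delta_pos":[0,0,0],"rotation":[0,0,0]},{"delta_pos":[0,0,-1.5],"rotation":[0,0,0]},{"delta_pos":[0,0,-2.5],"rotation":[0,0,0]},{"delta_pos":[0,0,-4],"rotation":[0,0,0]},{"delta_pos":[0,0,-4],"rotation":[0,0,0]},{"delta_pos":[0,0,-4],"rotation":[0,0,0]},{"delta_pos":[0,0,0],"rotation":[0,0,0]}]' 3
python3 -m inch '[{"delta_pos":[-4,0,0],"rotation":[0,0,0]},{"delta_pos":[-4,0,0],"rotation":[0,0,0]},{"delta_pos":[-4,0,0],"rotation":[0,0,0]},{"delta_pos":[-4,0,0],"rotation":[0,0,0]},{"delta_pos":[-4,0,0],"rotation":[0,0,0]},{"delta_pos":[0,0,0],"rotation":[0,0,0]},{"delta_pos":[0,0,0],"rotation":[0,0,0]}]'
python3 - <<'E'
from h import *
togo(.478,-.187,.2,75)
for n in("top","scene"):
    c=camera(n);cv2.imwrite(f"pics/{n}9.png",c["color"][:,:,::-1])
E
```

```text
time_s: 12.45
eef_pos: [0.4747, -0.1868, 0.0717]
eef_rot: [0.001, 0.794, 0.608, 0.001]
wrist_force: [6.7, 2.5, 4.1]
opening: 0.145
time_s: 13.45
eef_pos: [0.4769, -0.189, 0.2375]
eef_rot: [0.005, 0.794, 0.608, 0.002]
wrist_force: [0.7, -0.4, 0.4]
opening: 0.355
time_s: 14.15
eef_pos: [0.4211, -0.3803, 0.2301]
eef_rot: [-0.001, 0.795, 0.607, 0.0]
wrist_force: [0.5, 0.7, -0.5]
opening: 0.349
t 14.15 pos [ 0.4211 -0.3803  0.2301] F [ 0.5  0.7 -0.5] op 0.349
togo cm tool [20.14  0.41  3.04] rot [-0.002 -0.001 -0.004]
```

View pics/top9.png

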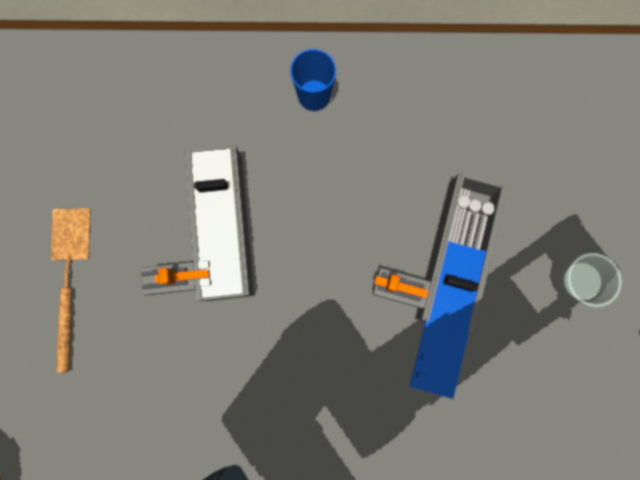

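View pics/scene9.png

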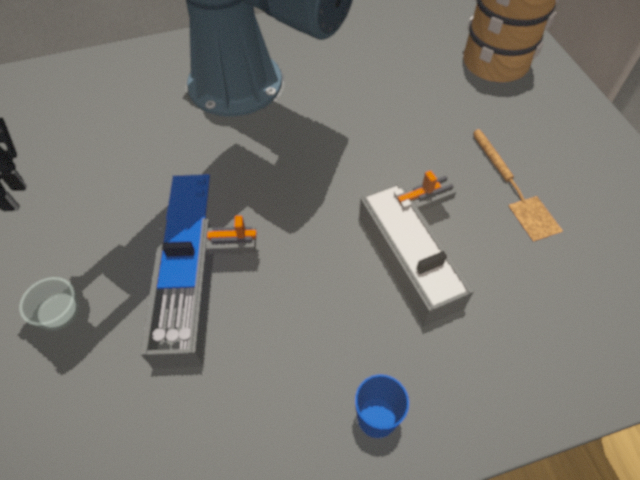

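The lid is open (handle now at 460,283 in the top view), the lock slide is out (knob at 394,284), and the white case looks untouched.

```bash
python3 -c "
from bench import hand_in
print(hand_in())"
```

```text
the job is handed in; nothing more can be done
None
```

I opened the blue-lidded case and handed the job in at about 14 s of the 45 s allowed; `hand_in()` gives no verdict.

- **Lock slide:** I gripped the orange knob and drew it out about 29–30 mm while the lid was still shut. It met its end stop at about 6 N.
- **Blue lid:** I then gripped the black bar and slid the lid about 109 mm towards the robot. The pull force rose to about 7 N at the end, consistent with the end stop. I released it and moved the arm clear.
- **Last checks:** The final top and scene pictures show the lid open with the cutlery visible, the slide still out, and the white case unmoved. The wrist force was within noise (under 1 N). I judged the final lid and slide positions by eye in these pictures; the millimetre figures are from the arm's own travel. No check failed or disagreed.

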